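# Pinch a turning blank between the lathe centres

### The job

Take the round blank from its V-rest, lay it in the wooden cradle on the lathe, between the toothed drive centre and the tailstock point, and let go of it. Then wind the tailstock handwheel forward (clockwise seen from its own end) by its crank handle until the blank is pinched firmly between the centres: stop at the firm feel, about 13 N at the handle, neither loose nor forced, and let go. Leave the square billet and the loose things around the lathe where they are.

Things in the scene. Friction and masses are not known exactly. Their poses are not given: they have to be found in the camera images.
- blank: Round wooden blank, plain cylinder 40 mm in diameter, 140 mm long, 0.10 to 0.16 kg, lying level in one of two low V-rests on the bench, its axis 55 mm above the bench. Either end may go either way. Origin at its middle on its axis; y axis along its length.
- rest_a: The low wooden V-rest the blank starts in (at left or right): two V boards 12 mm thick, 45 mm either side of its middle along y (78 mm free between them for fingers), on a base board 62 x 120 x 12 mm. The blank lies up to 8 mm lengthwise off its middle. Origin under its middle, on the bench; fixed.
- billet: Square wooden billet, 32 x 32 x 150 mm, lying edge down in the other V-rest. Not to be used or moved. Origin at its middle, y along its length.
- cradle_mid (a point): Middle of the blank's place in the lathe's cradle, on the lathe's axis, 165 mm above the bench. y axis: along the lathe towards the headstock (robot's left); x level across it, away from the robot; z up. Two V boards, 12 mm thick, 45 mm either side along y (78 mm free between for fingers), carry the blank exactly on the lathe's axis; their arms end 5 mm, the base board 81 mm below it.
- lathe: Fixed lathe, origin on the bench under cradle_mid, same axes. Along y from it: drive centre's teeth at 74 to 82 mm (not the same every time; the blank seats on them), chuck 62 mm in diameter from 100 mm on; on the other side the tail point, then the tailstock casting from -120 to -208 mm, up to 41 mm above the axis, then the handwheel. A blank laid at cradle_mid has 4 mm or more free at each end.
- quill: Tailstock quill, steel, 24 mm in diameter, sliding along the lathe's axis without turning; ends in a cone. Origin on the axis where the cone bears on the blank (its sharp tip is 3 mm further), 74 to 79 mm from cradle_mid at the start; y towards the headstock. It goes forward 8 mm per turn of the wheel, pushes the blank along the cradle to the drive teeth, then presses: at firm, 160 to 290 N.
- handwheel: Handwheel, 123 mm in diameter, rim 15 mm thick, upright at the tail (-y) end. Origin at its centre on the lathe's axis, y towards the headstock; its own z points to the handle. Clockwise seen from the tail end, looking along +y (handle from the top towards the lathe's +x side, then down), drives wheel, handle and quill towards the headstock, 8 mm a turn: 1 to 2.5 turns to seat, under 1 to firm.
- handle_grip (a point): Grip point of the crank handle: black cylindrical sleeve 20 mm in diameter, level, parallel to the lathe's axis and 52 mm from it, turning freely on its pin. It reaches 18 to 80 mm outward (-y) of the wheel's middle plane; this point is on its axis, 55 mm outward. It starts at any side of the wheel; its own x and z axes spin with the sleeve.
- handle: The same handle's body, origin in the wheel's middle plane. Feel: the screw is stiff and stays where left. Free, it takes about 8 N along the handle's path to keep it turning; with the blank seated this climbs 2 to 4 N per radian. Below 11 N is loose, 12 to 15 N firm, well above is forced. Being friction, it shows only while turning slowly (over some 10 mm of path), not at rest after a fast turn.
- chuck_key: T-shaped steel chuck key, about 85 mm long, lying on the bench between robot and lathe; leave it. Origin on the bench under the cross of the T.
- wax_tin: Round tin, 72 mm in diameter and 45 mm high, standing between robot and lathe; leave it. Origin at the centre of its underside.
- tool_rest: Loose steel T-shaped tool rest, 160 mm bar, lying beyond the lathe; leave it. Origin on the bench under the bar's middle.
- offcut: Wooden offcut block 90 x 60 x 45 mm on the bench to the right of the handwheel; leave it. Origin at the centre of its underside.
There are look-alikes about, which are no part of the job. Leave any green or pink look-alike of the blank alone.

How it is judged (in metres and radians):
On the way:
1. the round blank lies in the cradle, in line with the lathe, between the centres, and has been let go (x of blank in the frame of cradle_mid between -0.005 and 0.005 m and z of blank in the frame of cradle_mid between -0.005 and 0.005 m and angle between the y axis of blank and the y axis of cradle_mid, either way round below 0.07 rad and contact force between blank and the fingers below 0.2 N), for 0.2 s.
At the end, for the whole second after the job is handed in: The round blank lies in the cradle, within 5 mm of the lathe's axis in height and sideways and 0.07 rad of its direction, pressed on by the tail point with 160 to 290 N (about 12 to 15 N of winding force at the handle; never over 380 N), and nothing holds it or the handle (contact force between quill and blank between 160 and 290 N and x of blank in the frame of cradle_mid between -0.005 and 0.005 m and z of blank in the frame of cradle_mid between -0.005 and 0.005 m and angle between the y axis of blank and the y axis of cradle_mid, either way round below 0.07 rad); the robot touches nothing.
It fails at once if the wheel was forced: the point pressed on the blank with more than 380 N (contact force between quill and blank above 380 N).
It fails at once if the billet or a loose thing around the lathe was shifted by more than 30 mm (distance of any of billet, chuck_key, wax_tin, tool_rest, offcut from where it was at the start of the episode above 0.03 m).
It also fails if it takes over 72 s, if anything falls off the work surface, if the arm or the gripper's body presses on something with over 40 N, if the wrist force passes 120 N, or if a joint passes its speed limit or range.

### The arm

A 6-joint arm with a two-finger parallel gripper is mounted at the origin on the work surface. World frame = base frame: x ahead of the robot, y to its left, z up, the work surface at z = 0. Lengths are in mm, angles in rad, forces in N, time in s.
With the tool pointing down it reaches from about 325 to 875 mm from the base axis. Payload 4.4 kg.
Tool frame: the origin (TCP) lies midway between the tips of the shut fingers; the grasp point (between the pads) lies 19 mm behind it; z points along the fingers, y is the direction in which the jaws open and shut (so a half turn about z gives the same grasp; the last joint's range is limited). The gripper opens to 85 mm and grips with 20 to 120 N. Pads are 22 mm wide; open, the fingers measure 114 mm over their backs; the gripper's body (76 mm by 85 mm) begins 54 mm behind the grasp point. The pads swing forward as they close: fully open they stand 13 mm farther back than shut.
Start: joints at [-1.454, 0.207, 1.542, -0, 1.393, -0.15], TCP at [151.584, -554.662, 231.282] pointing down, gripper open.
Joint ranges: [-2.73, 2.73], [-0.86, 2.22], [0.23, 2.46], [-1.11, 4.25], [0.08, 2.63], [-2.82, 2.82]. Speed limits (rad/s): [2.79, 2.79, 3.14, 3.14, 3.14, 3.14].

### API

Orientations are given as a rotation vector (axis times angle).
In Python, from station import move_to, movel, set_joints, gripper_open, close_gripper, wait, ik, state, capture, camera_model, Unreachable, sign_off gives the robot as it stands. Calls block until the motion is done:
- move_to(position, orientation): joint-space move of the TCP to a pose.
- movel(position, attitude=None, vel=150): straight line of the TCP; attitude=None keeps the orientation; vel is the mean speed in mm/s.
- set_joints(angles): joint-space move.
- gripper_open() and close_gripper(): open the fingers fully, or close them until they stop; the grip force is fixed at half the most.
- wait(seconds).
- ik(position, orientation): joint angles nearest the present ones, or None.
- state(): the state.
- capture(name): name is "scene" or "top" or "wrist"; returns (picture, depth): 480x640x3 uint8, red, green, blue; 480x640 float32, mm along the optical axis (not along the pixel's ray), 0 where there is no reading.
- camera_model(name): a dict with "mtx" (3x3 intrinsics, pixels), "extrinsics" (4x4, takes a point from world to camera coordinates). Camera axes: x right, y down, z forward; pixel columns grow to the right and rows downward; lengths in mm; the calibration is good to about 2 mm. A picture is of the moment at which its call begins: read the wrist's pose just before it. camera_model takes no time and is no camera call; for the wrist camera it gives the pose at the moment of the call.
A pose or a line that the arm cannot do raises Unreachable and nothing moves.
- sign_off(): hands the job in, once; it reports no verdict.
The state is a dict: "clock": time; "joints": joint angles; "joint_vel": joint speeds; "effort": joint torques, N m; "tool_pos": TCP position; "tool_rot": TCP orientation; "force": force on the tool from outside, world axes, zero at the start; "moment": the same for the moment, N m; "gripper_width": opening from 0.0 (shut) to 1.0 (fully open).
Only numpy, scipy, OpenCV 4.12 (cv2) and the standard library are available. Lean on these libraries where they do the work, as an engineer would, in place of code of your own. Each camera call takes 0.05 s, during which the arm holds its last target. There are 200 camera calls.

## Working session

There is one attempt and no reset: what is moved stays moved. The work goes in short steps, each a Python script; the robot and the scene stay as the last script left them, time stands still between calls to the robot, and variables do not carry over. Pictures are saved under pics/ and viewed, on a budget of 10 in all, crops included, one or two more only if the job needs it, and the job is handed in when it is done.

```bash
ls; mkdir -p pics
python3 - <<'E'
from station import *
import cv2,numpy as np
s=state();print({k:np.round(v,3).tolist() for k,v in s.items()})
for n in("scene","top","wrist"):
    m=camera_model(n);p,d=capture(n)
    np.savez(f"pics/{n}0.npz",p=p,d=d,K=m["mtx"],T=m["extrinsics"])
    cv2.imwrite(f"pics/{n}0.png",p[...,::-1]);print(n,np.round(m["mtx"],1).tolist(),np.round(m["extrinsics"],3).tolist())
a=cv2.imread("pics/scene0.png");b=cv2.imread("pics/top0.png")
E
```

```text
pics
{'clock': 0.0, 'joints': [-1.454, 0.207, 1.543, 0.0, 1.394, -0.15], 'joint_vel': [-0.001, -0.001, 0.001, 0.002, -0.0, -0.001], 'effort': [-0.001, -38.304, -29.16, -0.0, 0.011, -0.0], 'tool_pos': [151.501, -553.867, 230.087], 'tool_rot': [-3.111, -0.418, -0.0], 'force': [1.133, -0.1, -0.112], 'moment': [0.027, -0.012, -0.021], 'gripper_width': 1.0}
scene [[481.2, 0.0, 312.3], [0.0, 481.2, 232.9], [0.0, 0.0, 1.0]] [[0.705, 0.709, 0.004, -301.602], [0.524, -0.517, -0.677, -163.547], [-0.478, 0.479, -0.736, 1569.605], [0.0, 0.0, 0.0, 1.0]]
top [[555.4, 0.0, 326.8], [0.0, 555.4, 235.2], [0.0, 0.0, 1.0]] [[0.027, -1.0, -0.01, -11.806], [-0.996, -0.026, -0.09, 485.441], [0.089, 0.012, -0.996, 1312.236], [0.0, 0.0, 0.0, 1.0]]
wrist [[337.8, 0.0, 319.7], [0.0, 337.8, 243.3], [0.0, 0.0, 1.0]] [[0.265, -0.964, -0.004, -572.667], [-0.926, -0.255, 0.277, -37.237], [-0.268, -0.07, -0.961, 380.155], [0.0, 0.0, 0.0, 1.0]]
```

View pics/top0.png

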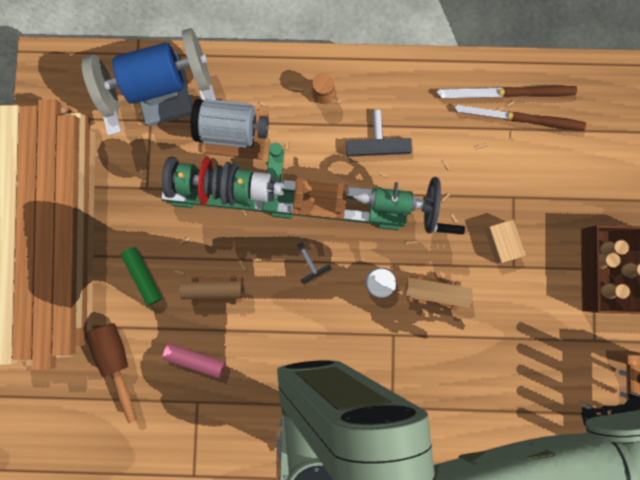

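View pics/scene0.png

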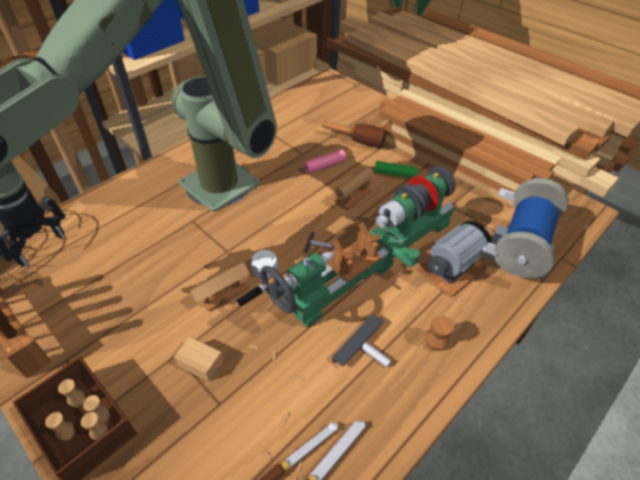

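Top view: there are two candidate pieces. One lies in the left V-rest at (211,289), 62 px long and brown. The other lies in the right V-rest at (440,292), 65 px long, paler, with a ridge. The left one fits a 140 mm round blank and the right one the 150 mm billet. The green (141,276) and pink (193,361) cylinders are look-alikes. The lathe cradle is at about (320,197) and the handle at about (450,229). I'll confirm with one enlarged crop and the depth data.

```bash
cat > h.py <<'E'
import numpy as np,cv2
from station import *
def cloud(d,K,T):
    v,u=np.mgrid[:480,:640]; z=d
    P=np.stack([(u-K[0,2])*z/K[0,0],(v-K[1,2])*z/K[1,1],z],-1)
    W=(P-T[:3,3])@T[:3,:3]; W[d<=0]=np.nan
    return W
def load(n):
    f=np.load(f"pics/{n}.npz"); return f["p"],cloud(f["d"],f["K"],f["T"]),f
def grab(cam,n):
    m=camera_model(cam);p,d=capture(cam)
    np.savez(f"pics/{n}.npz",p=p,d=d,K=m["mtx"],T=m["extrinsics"]);return p,cloud(d,m["mtx"],m["extrinsics"])
E
python3 - <<'E'
from h import *
p,W,f=load("top0")
b=p[...,::-1]
c=[cv2.resize(b[r-30:r+30,x-50:x+50],(500,300),interpolation=cv2.INTER_CUBIC) for r,x in((289,211),(292,440))]
cv2.imwrite("pics/cand.png",cv2.resize(np.vstack(c),(500,600)))
print("bench",np.nanmedian(W[420:460,100:250],(0,1)))
for nm,(r0,r1,c0,c1) in dict(left=(270,305,172,250),right=(270,315,400,480)).items():
    q=W[r0:r1,c0:c1].reshape(-1,3); q=q[q[:,2]>48]
    rect=cv2.minAreaRect(q[:,:2].astype(np.float32)); print(nm,len(q),rect,"zmax",np.percentile(q[:,2],[50,95,99]))
    mu=q.mean(0);u,s,vt=np.linalg.svd(q[:,:2]-mu[:2],full_matrices=False); t=(q[:,:2]-mu[:2])@vt[1]
    print(vt[0],[ (k,round(float(np.median(q[abs(t-k)<2,2])),1)) for k in range(-20,21,4) if (abs(t-k)<2).any()])
# wrist-side heights on lathe: green casting top
for (r,cc) in [(197,320),(188,320),(185,262),(200,395),(200,357),(205,433),(229,450),(228,440),(229,460),(183,432),(228,430)]: print((r,cc),W[r,cc].round(1),p[r,cc])
E
```

```text
bench [ -7.84739934 349.18331836  -0.56679664]
left 1162 ((347.71795654296875, 266.3604736328125), (65.111328125, 141.6224365234375), 1.5429388284683228) zmax [70.44434498 76.74720075 78.99090199]
[-0.04067539  0.99917241] [(-20, 59.8), (-16, 65.8), (-12, 70.4), (-8, 72.6), (-4, 73.8), (0, 74.3), (4, 73.7), (8, 72.5), (12, 70.2), (16, 66.7), (20, 60.1)]
right 1322 ((355.7421569824219, -260.3216552734375), (151.52682495117188, 66.08830261230469), 83.5650405883789) zmax [59.90268049 71.13572764 73.60214316]
[-0.1367598  -0.99060424] [(-20, 51.2), (-16, 55.1), (-12, 59.2), (-8, 63.0), (-4, 67.0), (0, 70.6), (4, 67.8), (8, 63.2), (12, 59.9), (16, 55.4), (20, 52.7)]
(197, 320) [567.6  18.4  86.3] [102  67  44]
(188, 320) [589.3  19.1  82.2] [121  80  51]
(185, 262) [572.6 138.3 195.9] [218 218 225]
(200, 395) [ 547.3 -141.6  198.9] [171 176 180]
(200, 357) [576.  -70.3   1.4] [101  83  72]
(205, 433) [ 535.7 -217.2  220. ] [39 40 42]
(229, 450) [ 494.9 -267.7  146.9] [27 27 29]
(228, 440) [ 497.1 -247.   141.6] [25 25 26]
(229, 460) [ 495.6 -289.6  145.6] [28 29 30]
(183, 432) [ 591.3 -224.   167.5] [30 31 33]
(228, 430) [ 490.8 -215.9  194.8] [38 39 41]
```

View pics/cand.png

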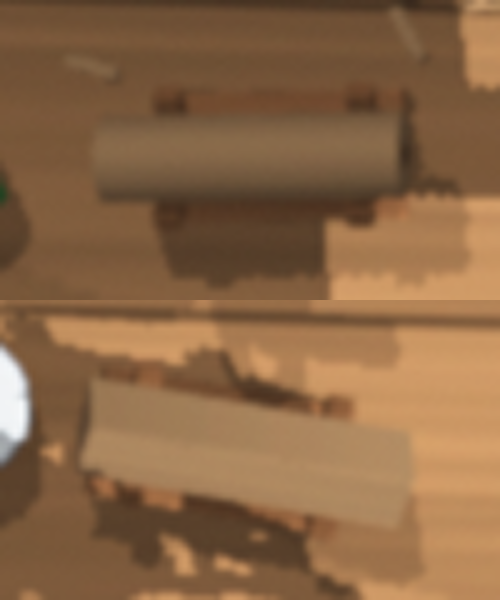

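The crop and depth agree. The left piece has a round profile, with its top at 74 mm and a length of 141 mm, so it is the blank at about (348,266). The right piece is ridged (V-profile) and 151 mm long, so it is the billet. Next I fly three wrist views, in order: handwheel, cradle, blank.

```bash
cat >> h.py <<'E'
from scipy.spatial.transform import Rotation as Ro
def down(heading): # tool x heading (rad), pointing down
    c,s=np.cos(heading),np.sin(heading)
    return Ro.from_matrix(np.array([[c,s,0],[s,-c,0],[0,0,-1]]).astype(float)).as_rotvec()
E
python3 - <<'E'
from h import *
D=down(np.pi/2)
for n,pos in (("wheel",(540,-215,340)),("crad",(565,40,340)),("blank",(348,287,260))):
    move_to(pos,D); wait(0.2); p,W=grab("wrist",n); s=state(); print(n,s["clock"],s["tool_pos"],s["force"])
    cv2.imwrite(f"pics/{n}.png",p[...,::-1])
a=[cv2.resize(cv2.imread(f"pics/{n}.png"),(400,300),interpolation=cv2.INTER_AREA) for n in("wheel","crad")]
W1,W2=load("wheel")[1],load("crad")[1]
def hm(W): return cv2.applyColorMap(np.uint8(np.clip(np.nan_to_num(W[...,2]),0,255)),cv2.COLORMAP_JET)[::2,::2][:, :]
b=[cv2.resize(hm(W),(400,300)) for W in(W1,W2)]
cv2.imwrite("pics/w12.png",np.vstack([np.hstack(a),np.hstack(b)]))
E
```

```text
wheel 2.3083 [ 539.66971464 -215.70809596  339.80181265] [ 0.96590856 -0.65305905 -0.86381115]
crad 3.5583 [565.17919629  38.62705895 339.9197345 ] [-0.08100618  0.12312256  0.34297761]
blank 5.0833 [348.92406898 286.58083964 260.23325778] [ 0.54093804 -0.08517876 -0.39293065]
```

View pics/w12.png

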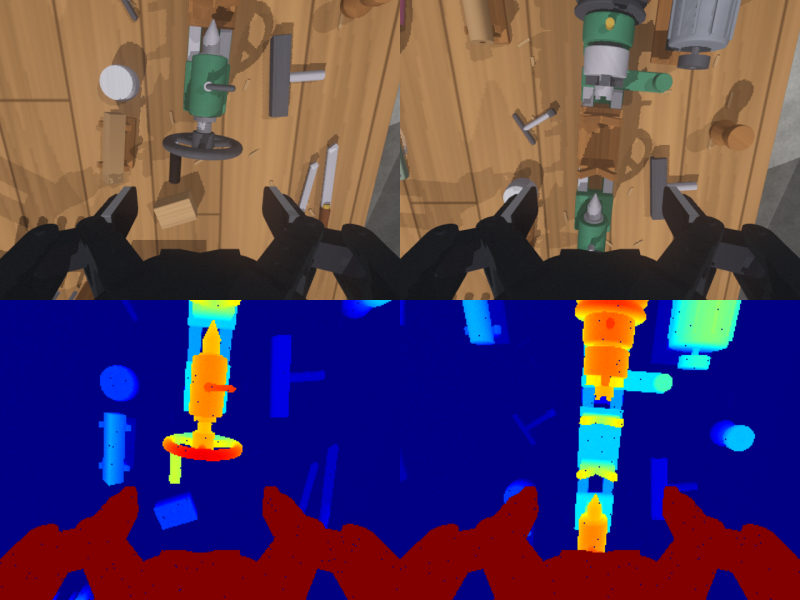

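The wrist views are clear. In the full-resolution cradle view, the V boards are at about (400,240) and (400,350), the chuck at (410,130) and the tail cone at (390,410). In the wheel view, the wheel is at about (405,292) and the handle at (350,335). Now I measure the axis, cradle and handle.

Run:
```python
from h import *
from scipy.optimize import least_squares
def axisfit(q,r,z0=165,x0=555):
    # cylinder of radius r, level axis x=a+b*y, z=c
    f=lambda p:np.hypot((q[:,0]-p[0]-p[1]*q[:,1])/np.sqrt(1+p[1]**2),q[:,2]-p[2])-r
    s=least_squares(f,[x0,0,z0],loss="soft_l1",f_scale=1); return s.x.round(4),np.abs(s.fun).mean().round(2)
p,W,_=load("crad"); q=W.reshape(-1,3); ok=~np.isnan(q[:,0])
img=p.reshape(-1,3).astype(int)
sel=lambda q,x,y,z:q[ok&(q[:,0]>x[0])&(q[:,0]<x[1])&(q[:,1]>y[0])&(q[:,1]<y[1])&(q[:,2]>z[0])&(q[:,2]<z[1])]
# z profile along lathe: max z & median x of top per y bin
a=sel(q,(505,610),(-140,190),(60,240))
for y in range(-130,190,6):
    b=a[abs(a[:,1]-y)<3]
    if len(b): t=b[b[:,2]>b[:,2].max()-4]; print(y,"n",len(b),"zmax",np.percentile(b[:,2],98).round(1),"xtop",np.median(t[:,0]).round(1),"xr",b[:,0].min().round(0),b[:,0].max().round(0))
b=sel(q,(510,615),(110,150),(166,230)); print("chuck",axisfit(b,31))
# wheel view
p,W,_=load("wheel"); q=W.reshape(-1,3); ok=~np.isnan(q[:,0])
b=sel(q,(510,610),(-125,-80),(160,200)); print("quill24",axisfit(b,12) if len(b)>20 else len(b))
b=sel(q,(470,530),(-310,-238),(110,200)); print("handle n",len(b),"y",np.percentile(b[:,1],[0,1,99,100]).round(1),axisfit(b,10,z0=140,x0=495))
b=sel(q,(470,640),(-240,-195),(70,260)); print("wheel x",np.percentile(b[:,0],[0,1,99,100]).round(1),"zmax",b[:,2].max())
t=b[b[:,2]>195]; print("rim top y",np.percentile(t[:,1],[1,50,99]).round(1), np.median(t[t[:,2]>t[:,2].max()-3],0))
f=lambda p:np.hypot(t[:,0]-p[0],t[:,2]-p[1])-61.5
p,W,_=load("blank"); q=W.reshape(-1,3); ok=~np.isnan(q[:,0])
b=sel(q,(310,385),(180,350),(56,85)); b=b[np.abs(b[:,0]-348)<24]
print("blank",axisfit(b,20,z0=55,x0=348),"y",np.percentile(b[:,1],[0,1,99,100]).round(1))
b=sel(q,(310,390),(180,350),(20,48)); c=b[np.abs(b[:,0]-348)>22]; print("Vboard tips y hist",np.histogram(c[:,1],range(185,340,6)))
```

```text
-130 n 361 zmax 199.6 xtop 549.6 xr 512.0 588.0
-124 n 364 zmax 190.6 xtop 550.3 xr 512.0 590.0
-118 n 362 zmax 190.8 xtop 551.3 xr 512.0 589.0
-112 n 357 zmax 190.7 xtop 551.5 xr 514.0 591.0
-106 n 516 zmax 190.7 xtop 551.5 xr 514.0 590.0
-100 n 983 zmax 189.7 xtop 552.5 xr 514.0 591.0
-94 n 615 zmax 181.7 xtop 544.4 xr 514.0 590.0
-88 n 257 zmax 177.6 xtop 553.3 xr 516.0 591.0
-82 n 258 zmax 177.6 xtop 553.4 xr 517.0 591.0
-76 n 266 zmax 177.9 xtop 554.5 xr 517.0 593.0
-70 n 253 zmax 176.2 xtop 554.5 xr 518.0 590.0
-64 n 116 zmax 173.1 xtop 555.4 xr 519.0 578.0
-58 n 50 zmax 170.5 xtop 556.4 xr 551.0 560.0
-52 n 8 zmax 167.7 xtop 556.4 xr 555.0 595.0
-46 n 5 zmax 73.1 xtop 520.6 xr 519.0 595.0
-40 n 18 zmax 85.3 xtop 596.0 xr 521.0 597.0
-34 n 52 zmax 163.7 xtop 586.2 xr 518.0 597.0
-28 n 349 zmax 163.8 xtop 583.7 xr 518.0 598.0
-22 n 782 zmax 163.1 xtop 535.2 xr 520.0 598.0
-16 n 995 zmax 161.6 xtop 532.4 xr 520.0 599.0
-10 n 303 zmax 86.2 xtop 561.0 xr 520.0 599.0
-4 n 294 zmax 86.1 xtop 558.6 xr 520.0 600.0
2 n 317 zmax 86.0 xtop 559.8 xr 522.0 600.0
8 n 324 zmax 86.1 xtop 561.7
[... 1483 characters left out ...]
ll24 (array([640.2633,   0.8039, 178.9245]), np.float64(3.44))
handle n 829 y [-299.6 -297.3 -245.3 -243.5] (array([5.167004e+02, 7.930000e-02, 1.365827e+02]), np.float64(0.45))
wheel x [483.2 487.8 597.2 602. ] zmax 228.4435138495065
rim top y [-231.2 -220.8 -212.8] [ 542.74231552 -222.97994076  226.32930002]
blank (array([ 3.584127e+02, -4.610000e-02,  5.545390e+01]), np.float64(0.51)) y [196.  198.5 336.3 337.4]
Vboard tips y hist (array([ 0,  0,  0,  0,  4, 12, 48,  1,  0,  0,  0,  0,  0,  0,  0,  0,  0,
        0,  0,  4,  8, 19,  0,  0,  0]), array([185, 191, 197, 203, 209, 215, 221, 227, 233, 239, 245, 251, 257,
       263, 269, 275, 281, 287, 293, 299, 305, 311, 317, 323, 329, 335]))
```

Consistency checks:
- **Lathe axis:** x ≈ 560.8 + 0.081·y, and the quill, chuck, wheel top and handle slope all agree.
- **Handle radius:** comes out at 52.0 mm, as specified.
- **Blank:** axis z is 55.4 and length 140.

Now I refine the cradle middle along the axis, then grasp.

```bash
cat >> h.py <<'E'
E=np.array([0.081,1,0])/np.hypot(0.081,1)   # lathe y axis
X=np.array([E[1],-E[0],0]); O=np.array([560.8,0,165.])
def L(W): d=W-O; return np.stack([d@X,d@E,d[...,2]],-1)
HL=np.arctan2(E[1],E[0])
E
python3 - <<'E'
from h import *
for n in("crad","wheel"):
    W=load(n)[1].reshape(-1,3); q=L(W[~np.isnan(W[:,0])])
    f=q[(abs(q[:,0])<36)&(q[:,2]>-70)&(q[:,2]<-10)&(q[:,1]>-40)&(q[:,1]<90)]
    print(n,"face y",np.histogram(f[:,1],np.arange(-40,90,3))[0])
    for y0,y1 in((-40,10),(40,90)):
        g=f[(f[:,1]>y0)&(f[:,1]<y1)]
        if len(g): print(np.percentile(g[:,1],[1,25,50,75,99]).round(1), np.median(g[:,0]))
        t=q[(abs(q[:,0])<40)&(q[:,2]>-8)&(q[:,2]<2)&(q[:,1]>y0)&(q[:,1]<y1)&(abs(q[:,0])>15)]
        if len(t): print("tops",len(t),np.percentile(t[:,1],[1,50,99]).round(1),"x",np.percentile(t[:,0],[1,99]).round(1))
    t=q[(abs(q[:,0])<30)&(q[:,2]>0)]; 
    for lo,hi in((-70,-30),(80,130)):
        g=t[(t[:,1]>lo)&(t[:,1]<hi)&(abs(t[:,0])<4)];
        if len(g): print("tip/teeth",g[:,1].min().round(1),g[:,1].max().round(1))
c=np.array([346.3,267.0,0]);h=np.arctan2(1,-0.0461)
print(ik([c[0],c[1],32],down(h)))
gripper_open()
move_to([c[0],c[1],120],down(h)); movel([c[0],c[1],32],vel=100); close_gripper(); wait(.2)
s=state();print(s["clock"],s["gripper_width"]*85,s["tool_pos"],s["force"])
movel([c[0],c[1],270],vel=200)
s=state();print(s["clock"],s["gripper_width"]*85,s["tool_pos"],s["force"])
p,W=grab("wrist","held");cv2.imwrite("pics/held.png",p[...,::-1])
R=Ro.from_rotvec(s["tool_rot"]).as_matrix(); T=(W-s["tool_pos"])@R
for z in range(-60,10,6): 
    m=(abs(T[...,1])<16)&(abs(T[...,2]-z)<3)&(T[...,0]>-90)&(T[...,0]<90); q=T[m]
    if len(q): print(z,len(q),q[:,0].min().round(1),q[:,0].max().round(1),np.median(q[:,1]).round(1))
E
```

```text
crad face y [  0   0   0  65  95 127 156 797   0   0   0   0   0   0   0   0   0   0
   0   0   0   0   0   0   0   0   0   0   0   0   0   0   0  79 109 107
 136 324   0   0   0   0   0]
[-29.7 -21.5 -18.4 -18.1 -17.7] 0.1281517436428858
tops 330 [-30.1 -23.3 -17.8] x [-33.5  33.5]
[60.  65.  70.1 71.8 72. ] 0.27035295222711864
tops 379 [59.9 66.  71.9] x [-33.1  33.3]
tip/teeth -69.9 -52.9
tip/teeth 103.5 129.9
wheel face y [   0    0    0 1439  246  109   12    0    0    0    0    0    0    0
    0    0    0    0    0    0    0    0    0    0    0    0    0    0
    0    0    0    0    0    0    0    0    0    0    0    0    0    0
    0]
[-30.7 -30.2 -30.  -29.  -22.5] 0.3036383936633062
tops 126 [-30.7 -29.5 -25.7] x [-29.   33.4]
tip/teeth -69.8 -53.7
[ 4.58383245e-01  2.02359496e-01  2.02773772e+00 -4.44089210e-16
  9.11495433e-01  4.12315861e-01]
7.65 38.12816269883206 [346.98338094 267.22998128  32.64691258] [-0.67347664 -0.2642039   5.49853145]
8.9917 38.154422688984646 [345.33971373 266.52778403 268.3612591 ] [-0.20097617 -0.06130844 -1.92317642]
-42 17666 -18.9 69.4 -0.3
-36 5541 -22.4 69.4 11.4
-30 48 -12.7 69.9 -1.8
-24 78 69.5 69.9 3.7
```

View pics/held.png

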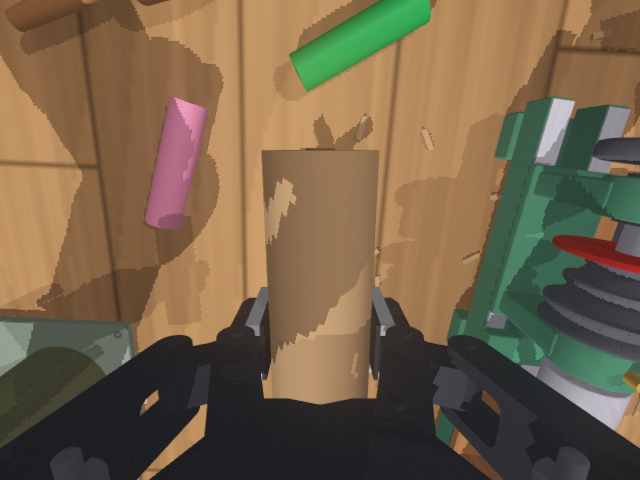

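The blank is held straight, with its far end at +69.6 along tool x, so its middle is 0.4 mm off the TCP. The axis sits 22.7 above the TCP. The cradle boards give a mid at s = 21.0 (tail tip at −53, consistent with 77 mm). Placing now.

Run:
```python
from h import *
D=down(HL); c=O+E*21.4
def st(t): s=state();print(t,round(s["clock"],2),np.round(s["tool_pos"],1),np.round(s["force"],1),L(s["tool_pos"]).round(1))
move_to([c[0],c[1],270],D); movel([c[0],c[1],165],vel=150); wait(.2); st("above")
movel([c[0],c[1],142.8],vel=60); wait(.2); st("down")
gripper_open(); wait(.1); st("open")
movel([c[0],c[1],280],vel=200); st("up")
p,W=grab("wrist","placed");cv2.imwrite("pics/placed.png",p[...,::-1])
q=L(W[~np.isnan(W[...,0])]); b=q[(abs(q[:,0])<19)&(q[:,2]>5)&(q[:,2]<24)&(q[:,1]>-54)&(q[:,1]<96)]
print("n",len(b),"y",np.percentile(b[:,1],[1,50,99]).round(1),"zmax",np.percentile(b[:,2],99))
for y in(-40,0,40,80):
    g=b[abs(b[:,1]-y)<5]; 
    if len(g): t=g[g[:,2]>g[:,2].max()-4]; print(y,t[:,0].mean().round(2),t[:,2].max().round(1))
```

```text
above 11.33 [563.5  21.3 166.5] [ 0.4 -0.7 -1.5] [ 1.  21.4  1.5]
down 12.05 [563.3  21.2 142.9] [ 5.5 -0.5 -0.6] [  0.8  21.3 -22.1]
open 12.68 [562.4  21.3 142.8] [ 0.3  0.2 -0.8] [ -0.1  21.4 -22.2]
up 13.51 [561.7  21.4 278.6] [ 0.3 -0.4 -0.9] [ -0.9  21.4 113.6]
n 8996 y [-47.3  29.1  89.8] zmax 21.47962226028112
-40 0.46 22.0
0 0.01 22.1
40 0.49 21.8
80 0.31 22.3
```

View pics/placed.png

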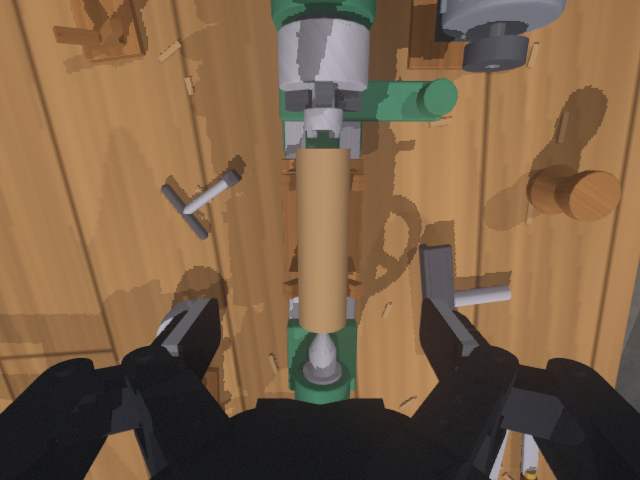

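The blank lies in the cradle, ends at about (323,150) and (322,330), with a gap at each centre. Its axis is within 0.5 mm of the lathe's and it has been released. Next I grip the handle with the camera on the −y side and make a first short wind.

```bash
cat >> h.py <<'E'
import json
DH=down(HL-np.pi); R=52.; GZ=21.
def hp(th,s0,th0): # handle TCP world position at angle th (from top towards +x)
    s=s0+(th-th0)*8/(2*np.pi)
    p=O+X*R*np.sin(th)+E*s; p[2]+=R*np.cos(th)-GZ; return p
def read(th):
    s=state();f=s["force"];t=X*np.cos(th)+np.array([0,0,-np.sin(th)]);r=X*np.sin(th)+np.array([0,0,np.cos(th)])
    l=L(s["tool_pos"])+[0,0,GZ]; a=np.arctan2(l[0],l[2]); a+=2*np.pi*round((th-a)/(2*np.pi))
    return s["clock"],a,-f@t,f@r,f@E,np.hypot(l[0],l[2]),s["gripper_width"]
def wind(th,dth,step,vel,s0,th0,every=1,lim=None,pause=0):
    n=int(round(dth/step)); log=[]
    for i in range(n):
        th+=step; movel(hp(th,s0,th0),vel=vel)
        if pause: wait(pause)
        r=read(th); log.append((th,)+r)
        if i%every==0: print("th %.2f clk %.2f act %.2f Ft %.1f Fr %.1f Fy %.1f r %.1f w %.3f"%((th,)+r))
        if lim and lim(log): break
    json.dump(th,open("th.json","w")); return th,log
E
python3 - <<'E'
from h import *
W=load("wheel")[1];q=L(W[~np.isnan(W[...,0])]);g=q[(abs(q[:,0])<25)&(q[:,1]<-233)&(q[:,2]>-40)&(q[:,2]<40)];print("hub stickout",len(g),g[:3])
th0=np.arctan2(-43.5,-28.4); s0=-281.5
print(np.degrees(th0),hp(th0,s0,th0))
for a in np.arange(0,6.3,1.05): print(np.round(ik(hp(th0+a,s0,th0),DH),2))
p=hp(th0,s0,th0)
move_to([p[0],p[1],290],DH); movel([p[0],p[1],170],vel=200); movel(p,vel=80); wait(.2); print(np.round(read(th0),2))
close_gripper(); wait(.2); print(np.round(read(th0),2))
th,log=wind(th0,0.8,0.2,40,s0,th0)
E
```

```text
hub stickout 0 []
-123.13945765784132 [ 494.67326741 -277.06568565  115.57270552]
[-0.66  0.31  1.67 -0.    1.16  2.56]
[-0.66  0.24  1.63 -0.    1.26  2.56]
[-0.62  0.3   1.51 -0.    1.34  2.6 ]
[-0.58  0.4   1.41 -0.    1.32  2.64]
[-0.58  0.46  1.45 -0.    1.23  2.64]
[-0.61  0.41  1.58 -0.    1.15  2.61]
[17.56 -2.14  0.46  0.94  0.41 51.16  1.  ]
[18.38 -2.15  0.32 -2.13  0.81 51.73  0.21]
th -1.95 clk 18.79 act -1.95 Ft 6.6 Fr -2.9 Fy -1.1 r 52.0 w 0.215
th -1.75 clk 19.20 act -1.76 Ft 7.1 Fr -2.5 Fy -4.1 r 52.4 w 0.216
th -1.55 clk 19.61 act -1.56 Ft 7.7 Fr -2.2 Fy -4.7 r 52.6 w 0.211
th -1.35 clk 20.02 act -1.36 Ft 7.5 Fr -2.0 Fy -5.1 r 52.8 w 0.206
```

Run:
```python
from h import *
th0=np.arctan2(-43.5,-28.4); s0=-281.5; th=json.load(open("th.json"))
wind(th,9.6,0.3,60,s0,th0,every=2,lim=lambda l:l[-1][3]>9.7)
print(np.round(read(json.load(open("th.json"))),2))
```

```text
th -1.05 clk 20.43 act -1.07 Ft 6.0 Fr -1.9 Fy -6.4 r 53.1 w 0.212
th -0.45 clk 21.24 act -0.50 Ft 6.7 Fr -0.0 Fy -7.2 r 52.9 w 0.214
th 0.15 clk 22.06 act 0.11 Ft 6.2 Fr -0.3 Fy -6.3 r 52.8 w 0.217
th 0.75 clk 22.88 act 0.71 Ft 6.3 Fr -0.3 Fy -4.4 r 53.1 w 0.211
th 1.35 clk 23.69 act 1.30 Ft 6.8 Fr -1.2 Fy -4.0 r 53.3 w 0.210
th 1.95 clk 24.51 act 1.89 Ft 4.6 Fr 0.4 Fy -3.0 r 52.8 w 0.211
th 2.55 clk 25.32 act 2.52 Ft 5.5 Fr -0.0 Fy -1.4 r 52.0 w 0.211
th 3.15 clk 26.14 act 3.12 Ft 6.8 Fr -1.0 Fy -1.9 r 51.6 w 0.215
th 3.75 clk 26.96 act 3.74 Ft 6.5 Fr -1.1 Fy -2.4 r 51.9 w 0.213
th 4.35 clk 27.77 act 4.33 Ft 6.4 Fr -2.4 Fy -4.4 r 52.7 w 0.208
th 4.95 clk 28.59 act 4.90 Ft 5.6 Fr -2.5 Fy -7.1 r 53.5 w 0.210
th 5.55 clk 29.41 act 5.45 Ft 6.3 Fr -1.0 Fy -8.0 r 52.9 w 0.212
th 6.15 clk 30.23 act 6.06 Ft 7.4 Fr 2.5 Fy -8.6 r 51.3 w 0.211
th 6.75 clk 31.04 act 6.71 Ft 6.5 Fr 3.5 Fy -6.6 r 51.3 w 0.214
th 7.35 clk 31.86 act 7.33 Ft 5.4 Fr 3.2 Fy -4.9 r 51.9 w 0.210
th 7.95 clk 32.67 act 7.93 Ft 4.7 Fr 0.9 Fy -4.5 r 52.2 w 0.211
[33.08  8.23  5.15  1.77 -3.2  52.27  0.21]
```

Free winding reads about 6–7 N, so the blank has not seated after 1.65 turns. Continuing.

Run:
```python
from h import *
th0=np.arctan2(-43.5,-28.4); s0=-281.5; th=json.load(open("th.json"))
th,log=wind(th,7.2,0.3,60,s0,th0,every=2,lim=lambda l:l[-1][3]>9 or (len(l)>1 and l[-1][3]+l[-2][3]>16.4))
wait(.2);print(np.round(read(th),2))
```

```text
th 8.55 clk 33.49 act 8.53 Ft 6.6 Fr -0.3 Fy -2.9 r 52.2 w 0.213
th 9.15 clk 34.31 act 9.13 Ft 5.9 Fr 0.1 Fy -1.9 r 52.1 w 0.212
th 9.75 clk 35.12 act 9.74 Ft 6.2 Fr -1.7 Fy -2.4 r 52.1 w 0.208
th 10.35 clk 35.94 act 10.33 Ft 7.4 Fr -1.2 Fy -4.1 r 52.5 w 0.209
th 10.95 clk 36.76 act 10.91 Ft 7.7 Fr -4.2 Fy -6.6 r 53.6 w 0.211
th 11.55 clk 37.58 act 11.44 Ft 8.6 Fr -2.7 Fy -9.0 r 53.9 w 0.215
[38.18 11.7   9.34 -0.59 -9.33 53.13  0.21]
```

The force is climbing, so the blank has seated. Now slow steps, with a running linear fit of the feel.

Run:
```python
from h import *
th0=np.arctan2(-43.5,-28.4); s0=-281.5; th=json.load(open("th.json"))
def fit(l):
    a=np.array(l)[-7:]; k=np.polyfit(a[:,2],a[:,3],1); return np.polyval(k,a[-1,2]),k[0]
def lim(l): return len(l)>=5 and (fit(l)[0]>12.6 or l[-1][3]>13.6)
th,log=wind(th,1.6,0.1,15,s0,th0,lim=lim)
print("fit",fit(log))
```

```text
th 11.95 clk 38.68 act 11.77 Ft 11.1 Fr -0.7 Fy -11.1 r 52.8 w 0.211
th 12.05 clk 39.18 act 11.87 Ft 13.0 Fr 0.6 Fy -12.1 r 52.3 w 0.212
th 12.15 clk 39.68 act 11.97 Ft 12.2 Fr 0.6 Fy -11.9 r 51.8 w 0.211
th 12.25 clk 40.18 act 12.07 Ft 12.9 Fr 2.3 Fy -11.6 r 51.2 w 0.213
th 12.35 clk 40.68 act 12.17 Ft 13.1 Fr 2.7 Fy -12.3 r 50.7 w 0.215
fit (np.float64(13.2791406909786), np.float64(4.040424797725295))
```

The slow feel is about 13.1–13.3 N (fit), with a slope of about 3–4 N/rad, so it is firm. Unload the arm's compliance, release, retreat and verify.

Run:
```python
from h import *
th=json.load(open("th.json"));s=state();print(np.round(s["force"],1),s["clock"])
movel(s["tool_pos"],vel=15); wait(.1); print(np.round(read(th),2))
gripper_open(); wait(.1); print(np.round(read(th),2))
p=state()["tool_pos"]; movel([p[0],p[1],300],vel=150)
move_to([520,-110,360],down(HL)); wait(.3)
s=state();print(s["clock"],s["force"].round(1) if hasattr(s["force"],"round") else s["force"],s["tool_pos"])
p,W=grab("wrist","end");cv2.imwrite("pics/end.png",p[...,::-1])
q=L(W[~np.isnan(W[...,0])]); b=q[(abs(q[:,0])<19)&(q[:,2]>13)&(q[:,2]<24)&(q[:,1]>-52)&(q[:,1]<110)]
print("blank y",np.percentile(b[:,1],[1,99]).round(1))
for y in(-30,0,40,80):
    g=b[abs(b[:,1]-y)<5]
    if len(g): t=g[g[:,2]>g[:,2].max()-4]; print(y,t[:,0].mean().round(2),t[:,2].max().round(1))
h=q[(q[:,1]<-233)&(q[:,1]>-290)&(np.hypot(q[:,0],q[:,2])<66)&(np.hypot(q[:,0],q[:,2])>35)]
if len(h): print("handle",len(h),np.median(h,0).round(1),h[:,1].min())
```

```text
[-14.3 -11.2  -0.2] 40.6833
[41.57 12.08  4.6   3.11 -4.93 50.48  0.21]
[42.32 12.17 -0.66 -0.63 -0.06 50.72  1.  ]
45.9583 [ 0.2 -0.6 -0.4] [ 519.98269734 -110.07041797  359.95455368]
blank y [-39.2  72.1]
-30 -0.28 22.5
0 -0.39 22.2
40 0.01 22.3
handle 878 [ -27.  -257.9   53.4] -285.609927606023
```

View pics/end.png

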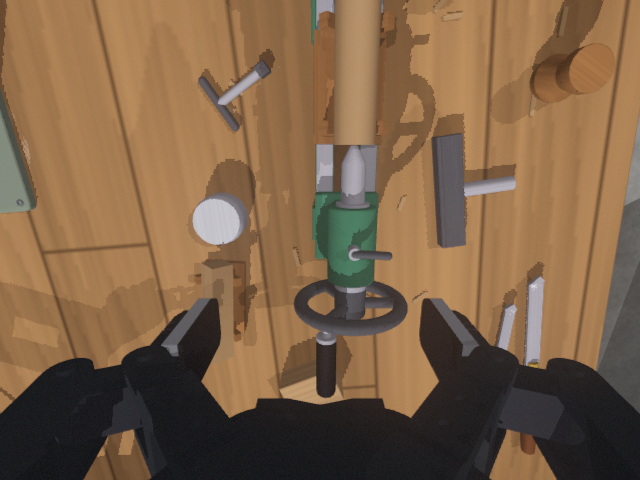

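The end view shows the tail cone bearing on the blank's near end at about (355,148), the handle free at (326,365), and the loose things where they were. The arm is clear and the wrist force is near zero. Handing in.

```bash
python3 -c "
from station import *
sign_off(); print(state()['clock'])"
```

```text
the job is handed in; nothing more can be done
the job is handed in; nothing more can be done
```

The round blank is in the lathe's cradle, pinched between the centres at about 13 N of handle feel, and the job was handed in with the clock at about 46 s of the 72 s allowed.

I lifted the blank from the left V-rest, laid it in the cradle and let go. Then I wound the handwheel about 14.3 rad clockwise. The blank seated after roughly 2 turns, and I stopped on the slow-turn feel.

**Last checks:**
- **Blank:** its axis is within about 0.5 mm of the lathe's sideways. The camera puts its top about 2 mm high, the same as before winding, so I take that as camera bias.
- **Tail point and handle:** the cone is bearing on the blank. The handle is released, and the wrist force is near zero with the arm clear.
- **Loose things:** in the last picture the chuck key, tin, tool rest and billet look where they were. The offcut was mostly hidden behind the gripper, so I could not check it there.

**Not fully certain:**
- **Scatter in the feel:** the last slow readings were 11.1, 13.0, 12.2, 12.9 and 13.1 N, so about ±0.5 N of scatter. The fit gave 13.3 N.
- **Possible low reading:** free winding at the start read about 7.5 N slowly, against the stated 8 N or so, so my readings may be slightly low.
- **Possible back-off:** after release the camera put the handle about 0.15 rad behind the tool-based angle. The wheel may have eased back by up to 0.5 N when I unloaded it, giving about 12.7–13.3 N, still in the firm range.
- **Force on the blank:** I could not measure the quill's force directly.

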